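# Shim the short foot of a sample stage until it stops rocking, then weight it down

### The job

The white sample stage rocks because the foot under its bracket is too short. Slide the two slotted shims under that foot one after the other, each fully home with its slot around the stud, one flat on top of the other; then gently lower the heavy steel collar over the top of the stud so that its weight sets the foot down on the shims and the stage no longer rocks. Leave the blank plate without a slot, the bottle, the jar and the screwdriver where they are, and let go of everything.

Things in the scene. Friction and masses are not known exactly. Their poses are not given: they have to be found in the camera images.
- mount: Fixed dark steel plinth, 12 mm thick, 150 mm wide (y), x = -45 to +240 mm, with an upright stud, 14 mm diameter, at its origin. Origin: stud axis at bench level, z up. x points from the stud to the white housing of the stage: slide shims in along +x from the open -x side, onto the plinth or the first shim; their tails stay sticking out over the bench past x = -45 mm.
- stud_top (a point): Top of the stud, on its axis, 75 mm above the bench (30 mm above the bracket); the top 6 mm taper to 8 mm diameter.
- foot (a point): Centre of the underside of the short foot: a round black pad, 44 mm diameter, centred on the stud (which passes through it), under the bracket. At rest it is 31 mm above the bench, 19 mm above the plinth: two shims (16 mm) leave 3 mm of play.
- bracket (a point): Point on the bracket's flat top at the stud, 45 mm above the bench at rest; the collar sits here. The grey bracket, 56 mm wide and 10 mm thick, reaches from the housing to 30 mm beyond the stud (mount x = -30 mm).
- housing (a point): Middle of the top front edge of the stage's white housing, which is 180 mm long, 140 mm wide and begins at mount x = 35 mm; its top is 74 mm above the bench. A round steel plate and cap (94 mm diameter) on top, centred at mount x = 135 mm, rise to 98 mm.
- deck (a joint): Rocking angle of the stage (rad) about a line along y at mount x = 100 mm, z = 12 mm. 0 at rest, short foot up (it falls back there by its own weight; about 3.5 N down on the foot tips it). Grows as the foot goes down, 0.01 rad = 1 mm at the stud. About 0.15 fully down with no shim, 0.09 on one shim, 0.025 on two.
- shim_a: Slotted aluminium shim, loose, 140 x 50 x 8 mm, 0.12 kg. Origin: middle of the underside, x along its length. A 20 mm wide slot along the middle, from x = 8 mm to the open end at x = 70 mm, leaves two prongs. Hold it across the solid tail (x = -70 to 8 mm). Fully home, the stud's axis is at its x = 15 mm and its x runs the same way as the mount's x.
- shim_b: A second slotted shim, identical to shim_a: either may go in first.
- collar: Steel ring collar, outer diameter 60 mm, bore 20 mm, 28 mm high, about 0.55 kg, lying flat on the bench. Origin: centre of its underside, z up.
- blank: Bystander: loose aluminium plate, 140 x 50 x 8 mm, of the same outline as the shims but without a slot. Origin: middle of the underside, x along its length. Leave it.
- bottle: Bystander: amber bottle, 64 mm diameter, 160 mm high, upright. Origin: centre of its underside.
- jar: Bystander: white squat jar, 60 mm diameter, 65 mm high, upright. Origin: centre of its underside.
- driver: Bystander: screwdriver, 180 mm long, lying on the bench. Origin: about the middle of its length, x along it.
Mind the look-alikes: they are no part of the job. Leave any purple, red or yellow look-alike of the shim_b alone.

How it is judged:
By the outcome, as a careful person would: the job done as asked, in the order asked, and still so for the second after the job is handed in, with the robot touching nothing.
It also fails if it takes over 72 s, if anything falls off the work surface, if the arm or the gripper's body presses on something with over 40 N, if the wrist force passes 120 N, or if a joint passes its speed limit or range.

### The arm

A 6-joint arm with a two-finger parallel gripper is mounted at the origin on the work surface. World frame = base frame: x ahead of the robot, y to its left, z up, the work surface at z = 0. Lengths are in m, angles in rad, forces in N, time in s.
With the tool pointing down it reaches from about 0.3 to 0.775 m from the base axis. Payload 14.6 kg.
Tool frame: the origin (TCP) lies midway between the tips of the shut fingers; the grasp point (between the pads) lies 19 mm behind it (ctrl.grip_depth is the distance from the TCP to the grasp point, in m); z points along the fingers, y is the line along which they close (so a half turn about z gives the same grasp; the last joint's range is limited). The gripper opens to 85 mm and grips with 20 to 120 N. Pads are 22 mm wide; open, the fingers measure 114 mm over their backs; the gripper's body (76 mm by 85 mm) begins 54 mm behind the grasp point. The pads swing forward as they close: fully open they stand 13 mm farther back than shut.
Start: joints at [-1.198, 0.3, 1.521, -0, 1.321, -0.067], TCP at [0.234, -0.498, 0.231] pointing down, gripper open.
Joint ranges: [-3.03, 3.03], [-0.79, 2.21], [0.23, 2.52], [-1.04, 4.18], [0, 3.07], [-2.55, 2.55]. Speed limits (rad/s): [2.22, 2.22, 2.57, 3.14, 3.14, 3.14].

### API

Orientations are given as [roll, pitch, yaw] about the fixed x, y, z axes, in that order (R = Rz(yaw) Ry(pitch) Rx(roll)).
In Python, from station import monitor, vision, ctrl, spotter gives the robot as it stands. The module is installed in compiled form; this text tells all that it offers.
- The arm moves only by the tool drive_tool, never from a script. Its argument "commands" is a list of rows, each a list of 3 entries, a list of its own where there are three numbers: the shift along the world's x, y, z in m, then the turn, a rotation vector about the world's x, y, z in rad, then the opening, from 0 (shut) to 1 (fully open). A call has 1 to 10 rows; each row shifts and turns the commanded pose from where the row before left it; what a row does not reach is not made up. A row lasts 1/12 s, in which the tool goes at most 41.7 mm and 7.16 degrees, less where a joint would pass 70% of its speed; a pose out of reach is approached as far as the arm can. A call with a gripper value outside its range is refused whole. The fingers move at their own pace and stop on an object; "force" is the grip in N (left out, the last holds). Time passes only in rows, so rows that do not move let the fingers close. It gives the time, the measured TCP pose, the force, the opening and the grip force at its end, in the units of the state.
- monitor.state(): the state, without advancing time (a new reading comes with each control period).
- vision.capture(name): name is "scene" or "top"; returns a dict with "frame" (400x640x3 uint8, red, green, blue), "fovy" (degrees; the focal length in pixels is half the picture's height over the tangent of half this angle, whatever the lens; pixels are square), "cx", "cy" (the principal point, pixels), "R" (3x3) and "t" (3): a world point X has camera coordinates R X + t. Camera axes: x right, y down, z forward; pixel columns grow to the right and rows downward; lengths in m; the calibration is good to about 2 mm. A picture is of the moment at which its call begins. There is no depth.
- ctrl.job_done(): hands the job in; it is judged then, once.
Trained networks look in the newest picture that a camera, given by its name, has taken for a name from the list of things; names that differ only in an ending like _2 or _b are one class to them, and where a whole thing is asked for, a point or a joint stands for the part that bears it (a point fixed in the world has none). Each returns a list of dicts, best first, with "p" (0 to 1); they miss things now and then, are a little off and sometimes report something else, mostly with a low value. They report only what shows in the picture. A call takes as long as a camera call. They do not tell look-alikes from the thing itself.
- spotter.look_for(query, camera): "xyz" ([x, y, z] in m, in world coordinates, good to about 4 mm: the middle of the surface that is visible of it).
- spotter.mark_of(query, camera): "xyz" ([x, y, z] in m, in world coordinates, good to about 4 mm: a listed point, or the origin of a listed thing).
The state is a dict: "t": time; "joint_positions": joint angles; "joint_vel": joint speeds; "joint_torque": joint torques, N m; "tcp_pos": TCP position; "orientation": TCP orientation; "ft_force": force on the tool from outside, world axes, zero at the start; "torque": the same for the moment, N m; "width": finger opening in m; "finger_force": force on a finger pad.
Only numpy, scipy, OpenCV 4.12 (cv2) and the standard library are available. Lean on these libraries where they do the work, as an engineer would, in place of code of your own. Each camera call takes 0.05 s, during which the arm holds its last target. There are 200 camera calls.

## Working session

There is one attempt and no reset: what is moved stays moved. The work goes in short steps, Python scripts to look and compute and a tool call to move; the robot and the scene stay as the last step left them, time stands still between calls to the robot, and variables do not carry over. Pictures are saved under pics/ and viewed, at most 10 in all, crops included, and the job is handed in when it is done.

Besides the shell and the picture viewer there is one more tool, called as a command line: name --argument value ..., lists and objects as JSON in quotes. drive_tool: Moves the arm, as the interface text tells. Its arguments: {"type":"object","properties":{"commands":{"type":"array","items":{"type":"array"}},"force":{"type":"number"}},"required":["commands"]}

```bash
mkdir -p pics
cat > h.py <<'E'
from station import monitor, vision, ctrl, spotter
import numpy as np, cv2
def cap(n,f=None):
    c=vision.capture(n); c['f']=200/np.tan(np.radians(c['fovy'])/2); c['R']=np.array(c['R']);c['t']=np.array(c['t'])
    if f: cv2.imwrite('pics/'+f,cv2.cvtColor(c['frame'],cv2.COLOR_RGB2BGR))
    return c
def proj(c,X):
    p=c['R']@np.array(X)+c['t']; return np.array([c['cx']+c['f']*p[0]/p[2],c['cy']+c['f']*p[1]/p[2]])
def unproj(c,u,v,z):
    d=c['R'].T@np.array([(u-c['cx'])/c['f'],(v-c['cy'])/c['f'],1]); o=-c['R'].T@c['t']
    return o+d*(z-o[2])/d[2]
E
cat > a.py <<'E'
from h import *
C={n:cap(n,n+'0.png') for n in('top','scene')}
for n in C:
  for q in ['mount','stud_top','housing','bracket','shim_a','collar','blank','bottle','jar','driver']:
    print(n,q,[(round(d['p'],2),np.round(d['xyz'],3).tolist(),proj(C[n],d['xyz']).astype(int).tolist()) for d in spotter.mark_of(q,n)[:5]])
im=np.vstack([C['top']['frame'],C['scene']['frame']])
print(monitor.state())
E
python3 a.py; grep . /dev/null; ls pics
```

```text
top mount [(0.74, [0.638, -0.03, 0.001], [369, 155])]
top stud_top [(0.69, [0.641, -0.029, 0.074], [371, 151]), (0.36, [0.539, 0.309, 0.003], [279, 179])]
top housing [(0.67, [0.631, -0.066, 0.074], [381, 154])]
top bracket [(0.78, [0.637, -0.031, 0.042], [371, 153])]
top shim_a [(0.85, [0.413, -0.212, 0.002], [416, 215]), (0.84, [0.466, 0.692, -0.001], [179, 197]), (0.8, [0.406, 0.238, -0.002], [297, 215]), (0.72, [0.432, 0.482, -0.003], [233, 207]), (0.62, [0.246, 0.312, -0.005], [277, 257])]
top collar [(0.69, [0.434, 0.036, -0.005], [351, 208])]
top blank [(0.73, [0.411, -0.211, 0.0], [416, 215]), (0.63, [0.537, 0.311, -0.001], [279, 180]), (0.15, [0.634, -0.029, 0.03], [369, 155])]
top bottle [(0.62, [0.719, 0.298, 0.002], [283, 133]), (0.45, [0.632, -0.031, 0.03], [370, 155]), (0.39, [0.638, -0.029, 0.074], [371, 152])]
top jar [(0.62, [0.446, -0.088, 0.003], [384, 206])]
top driver [(0.57, [0.456, -0.388, -0.002], [463, 204])]
scene mount [(0.68, [0.637, -0.029, 0.0], [278, 259])]
scene stud_top [(0.56, [0.636, -0.031, 0.078], [275, 240]), (0.26, [0.636, -0.03, 0.049], [276, 2
[... 688 characters left out ...]
'joint_positions': array([-1.19758450e+00,  2.99924090e-01,  1.52101469e+00,  3.14830541e-05,
        1.32070529e+00, -6.66248517e-02]), 'joint_vel': array([ 0.00144466, -0.00263271,  0.00057167,  0.00130674,  0.00126131,
       -0.00129738]), 'joint_torque': array([-5.57200165e-04, -5.43353784e+01, -3.61988354e+01, -7.30709667e-05,
        5.82090925e-04,  1.61254928e-05]), 'tcp_pos': array([ 0.23417135, -0.49764067,  0.23126114]), 'orientation': array([-3.14154338e+00, -3.38586225e-05,  4.39828883e-01]), 'ft_force': array([ 0.15741374,  0.44343447, -0.11070032]), 'torque': array([-0.02156656, -0.0678    , -0.00971522]), 'finger_force': 0.0, 'width': 0.08544563828398641}
scene0.png
top0.png
```

View pics/top0.png

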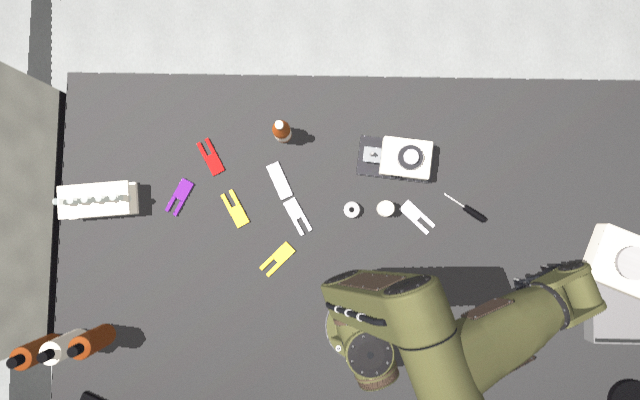

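View pics/scene0.png

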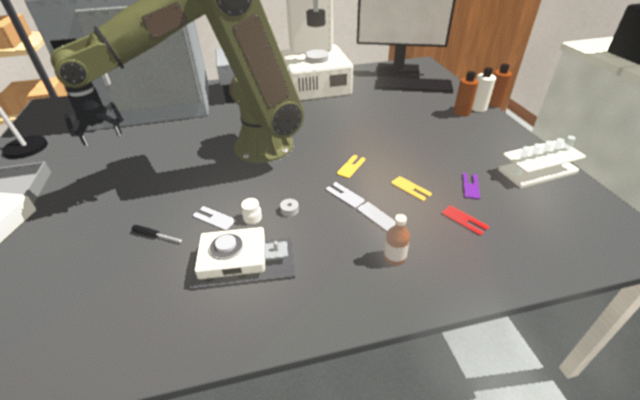

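```bash
cat > crop.py <<'E'
import cv2,numpy as np
a=cv2.imread('pics/top0.png');b=cv2.imread('pics/scene0.png')
A=cv2.resize(a[125:245,255:455],None,fx=4,fy=4,interpolation=cv2.INTER_CUBIC)[:480,:800]
cv2.imwrite('pics/crop0.png',A)
B=cv2.resize(b[170:290,185:385],None,fx=4,fy=4,interpolation=cv2.INTER_CUBIC)
cv2.imwrite('pics/crop1.png',B)
E
python3 crop.py
```

```text
(no output)
```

View pics/crop0.png

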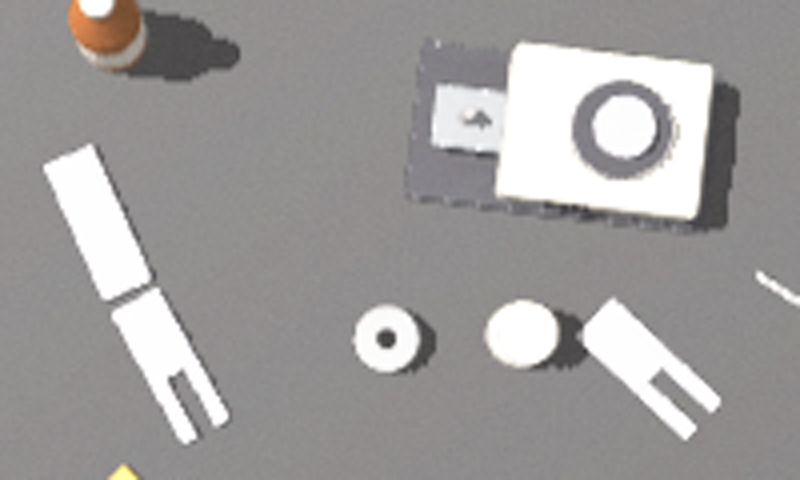

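View pics/crop1.png

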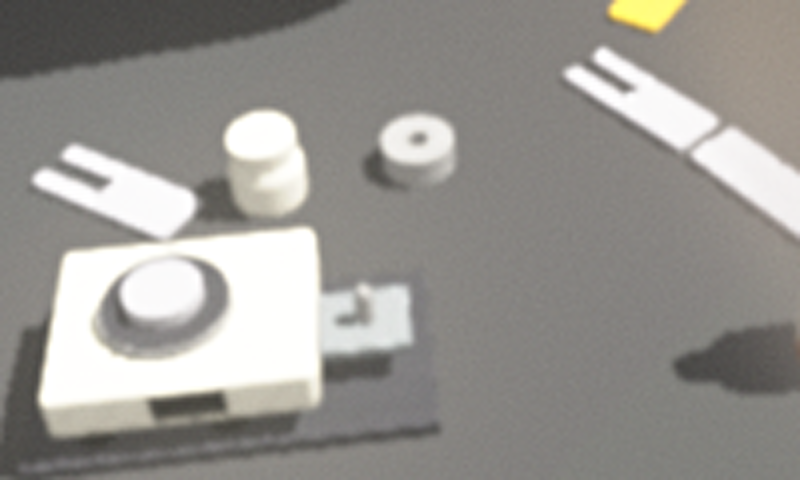

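```bash
cat > fit.py <<'E'
from h import *
from scipy.optimize import minimize
S=4
def tr(p,pts):
    c,s=np.cos(p[2]),np.sin(p[2]); pts=np.asarray(pts,float)
    return np.c_[p[0]+c*pts[:,0]-s*pts[:,1],p[1]+s*pts[:,0]+c*pts[:,1],pts[:,2]]
def rend(c,layers,p,box,bg):
    x0,y0,x1,y1=box; im=np.full(((y1-y0)*S,(x1-x0)*S),bg,np.float32)
    for pts,val,hull in layers:
        q=np.array([proj(c,X) for X in tr(p,pts)])
        q=((q+.5-[x0,y0])*S-.5).astype(np.float32)
        if hull: q=cv2.convexHull(q)[:,0]
        cv2.fillPoly(im,[np.round(q*16).astype(np.int32)],float(val),shift=4)
    return cv2.GaussianBlur(cv2.resize(im,(x1-x0,y1-y0),interpolation=cv2.INTER_AREA),(0,0),.5)
def rect(x0,x1,y0,y1,z): return [(x0,y0,z),(x1,y0,z),(x1,y1,z),(x0,y1,z)]
shim=[(-.07,-.025,.008),(.07,-.025,.008),(.07,-.01,.008),(.008,-.01,.008),(.008,.01,.008),(.07,.01,.008),(.07,.025,.008),(-.07,.025,.008)]
def fit(views,layers,p0):
    # views: (c,box,bg)
    def cost(p):
        return sum(np.mean(np.clip(np.abs(rend(c,layers,p,b,bg)-c['frame'][b[1]:b[3],b[0]:b[2]].mean(2)),0,70)) for c,b,bg in views)
    best=None
    for k in range(4):
        d=np.array([.006,.006,.05])*(1 if k%2 else -1)
        r=minimize(cost,p0 if best is None else best.x,method='Nelder-Mead',options=dict(initial_simplex=[(p0 if best is None else best.x)+v for v in [np.zeros(3),[d[0],0,0],[0,d[1],0],[0,0,d[2]]]],xatol=1e-4,fatol=1e-3))
        if best is None or r.fun<best.fun: best=r
    return best.x,best.fun
def view(c,P,m):
    q=proj(c,P).astype(int); return (c,(q[0]-m,q[1]-m,q[0]+m,q[1]+m),np.median(c['frame'][q[1]-m:q[1]+m,q[0]-m:q[0]+m].mean(2)))
if __name__=='__main__':
    C={n:cap(n) for n in('top','scene')}
    for nm,p in (('A',[.411,-.213,-2.35]),('B',[.404,.238,-2.63])):
        for vs in (['top'],['scene'],['top','scene']):
            x,f=fit([view(C[n],[p[0],p[1],0],24 if nm=='A' else 17) for n in vs],[(shim,250,0)],np.array(p)); print(nm,vs,np.round(x,4),round(f,1))
    c=C['top']; bg=np.median(c['frame'][130:180,340:355].mean(2))
    pl=np.median(c['frame'][142:146,363:372].mean(2)); br=np.median(c['frame'][156:160,366:372].mean(2)); print(bg,pl,br)
    L=[(rect(-.045,.24,-.075,.075,0)+rect(-.045,.24,-.075,.075,.012),pl,1),(rect(-.03,.04,-.028,.028,.035)+rect(-.03,.04,-.028,.028,.045),br,1),(rect(.035,.215,-.07,.07,.02)+rect(.035,.215,-.07,.07,.074),250,1)]
    x,f=fit([(c,(345,125,400,190),bg)],L,np.array([.638,-.03,-1.68])); print('M',np.round(x,4),f)
    c=C['scene'];
    x2,f=fit([(c,(225,222,305,300),bg)],L,x); print('Ms',np.round(x2,4),f)
E
python3 fit.py
```

```text
A ['top'] [ 0.409  -0.2093 -2.3126] 6.2
A ['scene'] [ 0.4102 -0.2114 -2.3226] 18.0
A ['top', 'scene'] [ 0.4091 -0.2098 -2.3147] 24.7
B ['top'] [ 0.404   0.2411 -2.6209] 7.4
B ['scene'] [ 0.4045  0.2386 -2.615 ] 9.2
B ['top', 'scene'] [ 0.4031  0.2403 -2.6195] 17.9
144.0 130.66666666666666 236.33333333333334
M [ 0.6364 -0.0332 -1.678 ] 5.429174495954892
Ms [ 0.6376 -0.0322 -1.6859] 18.398381589416765
```

drive_tool --commands '[[[0.02, 0.031, -0.01], [0, 0, 0.0967], 0.8], [[0.02, 0.031, -0.01], [0, 0, 0.0967], 0.8], [[0.02, 0.031, -0.01], [0, 0, 0.0967], 0.8], [[0.02, 0.031, -0.01], [0, 0, 0.0967], 0.8], [[0.02, 0.031, -0.01], [0, 0, 0], 0.8], [[0.02, 0.031, -0.01], [0, 0, 0], 0.8], [[0.02, 0.031, -0.01], [0, 0, 0], 0.8], [[0.02, 0.031, -0.01], [0, 0, 0], 0.8], [[0.02, 0.031, -0.01], [0, 0, 0], 0.8], [[0.02, 0.031, -0.01], [0, 0, 0], 0.8]]' --force 60

```text
t: 2.03
tcp_pos: [0.4349, -0.186, 0.1311]
orientation: [3.141, -0.0, 0.826]
ft_force: [1.1, -0.0, 0.4]
width: 0.0681
finger_force: 0.0
```

drive_tool --commands '[[[0.0046, 0.0065, -0.03], [0, 0, 0], 0.8], [[0.0044, 0.0065, -0.03], [0, 0, 0], 0.8], [[0, 0, -0.03], [0, 0, 0], 0.8], [[0, 0, -0.02], [0, 0, 0], 0.8], [[0, 0, -0.01], [0, 0, 0], 0.8], [[0, 0, -0.004], [0, 0, 0], 0.8], [[0, 0, 0], [0, 0, 0], 0.8]]'

```text
t: 2.62
tcp_pos: [0.4432, -0.1748, 0.0072]
orientation: [-3.141, 0.0, 0.826]
ft_force: [-0.1, 0.4, 0.4]
width: 0.0679
finger_force: 0.0
```

drive_tool --commands '[[[0, 0.001, -0.003], [0, 0, 0], 0.7], [[0, 0, -0.003], [0, 0, 0], 0.7], [[0, 0, -0.002], [0, 0, 0], 0.7], [[0, 0, 0], [0, 0, 0], 0.7]]'

```text
t: 2.95
tcp_pos: [0.4433, -0.1737, -0.0005]
orientation: [3.141, -0.0, 0.827]
ft_force: [-0.4, 1.0, 0.4]
width: 0.0598
finger_force: 0.0
```

drive_tool --commands '[[[0, 0, 0], [0, 0, 0], 0.5], [[0, 0, 0], [0, 0, 0], 0.4], [[0, 0, 0], [0, 0, 0], 0.4], [[0, 0, 0], [0, 0, 0], 0.4], [[0, 0, 0], [0, 0, 0], 0.4]]'

```text
t: 3.37
tcp_pos: [0.4434, -0.1738, 0.0001]
orientation: [3.141, -0.0, 0.827]
ft_force: [-3.9, 1.1, 8.8]
width: 0.048
finger_force: 60.5
```

drive_tool --commands '[[[0, 0, 0.005], [0, 0, 0], 0.4], [[0, 0, 0.025], [0, 0, 0], 0.4], [[0, 0, 0.035], [0, 0, 0], 0.4], [[0, 0, 0.035], [0, 0, 0], 0.4], [[0.0, 0, 0.03], [0, 0, 0], 0.4], [[0.0214, 0.0326, 0], [0, 0, 0.05], 0.4], [[0.0214, 0.0326, 0], [0, 0, 0.0835], 0.4], [[0.0214, 0.0326, 0], [0, 0, 0.0835], 0.4], [[0.0214, 0.0326, 0], [0, 0, 0.0835], 0.4], [[0.0214, 0.0326, 0], [0, 0, 0.0835], 0.4]]'

```text
t: 4.2
tcp_pos: [0.5508, -0.0089, 0.1298]
orientation: [3.141, -0.0, 1.215]
ft_force: [0.3, -0.9, -1.4]
width: 0.0478
finger_force: 62.5
```

drive_tool --commands '[[[0.0214, 0.0326, 0], [0, 0, 0.0835], 0.4], [[0.0214, 0.0326, 0], [0, 0, 0.0835], 0.4], [[0.0214, 0.0326, 0], [0, 0, 0.0835], 0.4], [[0.0214, 0.0326, 0], [0, 0, 0], 0.4], [[0.0214, 0.0326, -0.01], [0, 0, 0], 0.4], [[0, 0, -0.03], [0, 0, 0], 0.4], [[0, 0, -0.03], [0, 0, 0], 0.4], [[0, 0, -0.025], [0, 0, 0], 0.4], [[0, 0, 0], [0, 0, 0], 0.4]]'

```text
t: 4.95
tcp_pos: [0.6543, 0.1521, 0.0285]
orientation: [-3.133, 0.002, 1.461]
ft_force: [-0.2, 0.2, -2.1]
width: 0.0475
finger_force: 62.6
```

```bash
cat > look.py <<'E'
from h import *; import sys
c=cap('scene',None); f=c['frame'][200:300,230:400]; f=cv2.resize(f,None,fx=4.5,fy=4.5,interpolation=cv2.INTER_CUBIC)
t=cap('top',None)['frame'][120:190,310:430]; t=cv2.resize(t,(765,446),interpolation=cv2.INTER_CUBIC)[:,:]
cv2.imwrite('pics/'+sys.argv[1],cv2.cvtColor(cv2.resize(np.vstack([f,t]),None,fx=.66,fy=.66,interpolation=cv2.INTER_AREA),cv2.COLOR_RGB2BGR))
for n in('top','scene'):
  for q in ('shim_a','stud_top','bracket'): print(n,q,[(round(d['p'],2),np.round(d['xyz'],3).tolist()) for d in spotter.mark_of(q,n)[:5]])
s=monitor.state(); print(s['tcp_pos'],s['orientation'],s['ft_force'])
E
python3 look.py p1.png
```

```text
top shim_a [(0.87, [0.469, 0.693, -0.002]), (0.85, [0.627, 0.577, -0.002]), (0.65, [0.432, 0.482, -0.001]), (0.6, [0.407, 0.241, -0.001]), (0.59, [0.654, 0.101, 0.036])]
top stud_top [(0.94, [0.639, -0.029, 0.073])]
top bracket [(0.72, [0.637, -0.028, 0.046])]
scene shim_a [(0.88, [0.433, 0.478, 0.001]), (0.85, [0.471, 0.691, 0.001]), (0.75, [0.624, 0.581, 0.003]), (0.71, [0.65, 0.096, 0.027]), (0.64, [0.406, 0.238, 0.004])]
scene stud_top [(0.78, [0.637, -0.032, 0.074])]
scene bracket [(0.75, [0.638, -0.031, 0.048])]
[0.65772657 0.15235957 0.03584634] [ 3.13959818e+00 -5.58391190e-04  1.46098425e+00] [ 0.04388167  0.20753869 -0.86924347]
```

View pics/p1.png

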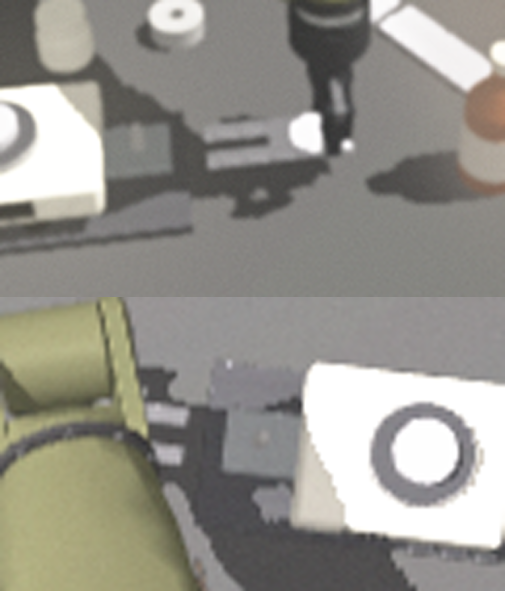

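drive_tool --commands '[[[0, 0, -0.01], [0, 0, 0], 0.4], [[0, 0, -0.01], [0, 0, 0], 0.4], [[0, 0, 0], [0, 0, 0], 0.4], [[-0.0016, -0.0149, 0], [0, 0, 0], 0.4], [[-0.0016, -0.0149, 0], [0, 0, 0], 0.4], [[-0.0016, -0.0149, 0], [0, 0, 0], 0.4], [[-0.0016, -0.0149, 0], [0, 0, 0], 0.4], [[0, 0, 0], [0, 0, 0], 0.4]]'

```text
t: 6.02
tcp_pos: [0.6507, 0.089, 0.0145]
orientation: [3.142, 0.0, 1.458]
ft_force: [-0.7, -1.1, -1.5]
width: 0.0475
finger_force: 62.6
```

drive_tool --commands '[[[-0.0014, -0.0129, 0], [0, 0, 0], 0.4], [[-0.0014, -0.0129, 0], [0, 0, 0], 0.4], [[-0.0014, -0.0129, 0], [0, 0, 0], 0.4], [[-0.0005, -0.005, 0], [0, 0, 0], 0.4], [[0, 0, 0], [0, 0, 0], 0.4]]'

```text
t: 6.43
tcp_pos: [0.646, 0.0474, 0.0143]
orientation: [-3.142, 0.0, 1.46]
ft_force: [-0.2, 0.7, -1.4]
width: 0.0475
finger_force: 62.6
```

drive_tool --commands '[[[-0.0004, -0.004, -0.0015], [0, 0, 0], 0.4], [[-0.0004, -0.004, 0], [0, 0, 0], 0.4], [[-0.0003, -0.003, 0], [0, 0, 0], 0.4], [[-0.0002, -0.002, 0], [0, 0, 0], 0.4], [[0, 0, 0], [0, 0, 0], 0.4], [[0, 0, 0], [0, 0, 0], 0.4]]'

```text
t: 6.93
tcp_pos: [0.6448, 0.0361, 0.0128]
orientation: [3.142, -0.0, 1.461]
ft_force: [-0.3, 0.1, -1.1]
width: 0.0474
finger_force: 62.6
```

drive_tool --commands '[[[-0.0002, -0.0015, 0], [0, 0, 0], 0.4], [[-0.0001, -0.0015, 0], [0, 0, 0], 0.4], [[-0.0001, -0.001, 0], [0, 0, 0], 0.4], [[0, 0, 0], [0, 0, 0], 0.4], [[0, 0, 0], [0, 0, 0], 0.4]]'

```text
t: 7.35
tcp_pos: [0.6444, 0.0329, 0.0128]
orientation: [3.141, -0.001, 1.461]
ft_force: [-0.1, 6.1, -1.2]
width: 0.0472
finger_force: 62.6
```

drive_tool --commands '[[[0, 0, -0.0006], [0, 0, 0], 0.4], [[0, 0, -0.0005], [0, 0, 0], 0.4], [[0, 0, 0], [0, 0, 0], 0.4]]'

```text
t: 7.6
tcp_pos: [0.6445, 0.0329, 0.0121]
orientation: [3.141, -0.001, 1.461]
ft_force: [-0.5, 6.5, 1.7]
width: 0.0475
finger_force: 62.9
```

drive_tool --commands '[[[0, 0, 0], [0, 0, 0], 0.6], [[0, 0, 0], [0, 0, 0], 0.7], [[0, 0, 0], [0, 0, 0], 0.75], [[0, 0, 0.01], [0, 0, 0], 0.75], [[0, 0, 0.03], [0, 0, 0], 0.8], [[0, 0.01, 0.03], [0, 0, 0], 0.8], [[0, 0.01, 0.01], [0, 0, 0], 0.8]]'

```text
t: 8.18
tcp_pos: [0.646, 0.0519, 0.0971]
orientation: [3.136, -0.001, 1.46]
ft_force: [0.1, -0.5, 0.9]
width: 0.0679
finger_force: 0.0
```

drive_tool --commands '[[[-0.0248, 0.0263, 0], [0, 0, -0.1175], 0.8], [[-0.0248, 0.0263, 0], [0, 0, -0.1175], 0.8], [[-0.0248, 0.0263, 0], [0, 0, -0.1175], 0.8], [[-0.0248, 0.0263, 0], [0, 0, -0.1175], 0.8], [[-0.0248, 0.0263, 0], [0, 0, -0.1175], 0.8], [[-0.0248, 0.0263, 0], [0, 0, -0.1175], 0.8], [[-0.0248, 0.0263, 0], [0, 0, -0.1175], 0.8], [[-0.0248, 0.0263, 0], [0, 0, -0.1175], 0.8], [[0, 0, -0.03], [0, 0, 0], 0.75], [[0, 0, -0.02], [0, 0, 0], 0.75]]'

```text
t: 9.02
tcp_pos: [0.445, 0.264, 0.0417]
orientation: [3.141, -0.002, 0.523]
ft_force: [0.3, -0.5, -0.3]
width: 0.064
finger_force: 0.0
```

```bash
python3 look.py p2.png
```

```text
top shim_a [(0.87, [0.629, 0.578, -0.002]), (0.84, [0.465, 0.694, -0.002]), (0.79, [0.245, 0.311, 0.0]), (0.56, [0.43, 0.484, 0.001]), (0.45, [0.643, -0.017, 0.014])]
top stud_top [(0.77, [0.641, -0.031, 0.077])]
top bracket [(0.88, [0.642, -0.029, 0.045])]
scene shim_a [(0.86, [0.476, 0.691, 0.001]), (0.83, [0.43, 0.481, 0.001]), (0.77, [0.404, 0.24, 0.004]), (0.68, [0.433, 0.039, 0.0]), (0.65, [0.626, 0.578, -0.0])]
scene stud_top [(0.89, [0.638, -0.032, 0.077])]
scene bracket [(0.9, [0.636, -0.03, 0.048])]
[0.44671357 0.2624677  0.04291829] [ 3.14145219e+00 -1.89775617e-03  5.20538273e-01] [-0.34684108 -0.6326882   0.89765489]
```

View pics/p2.png

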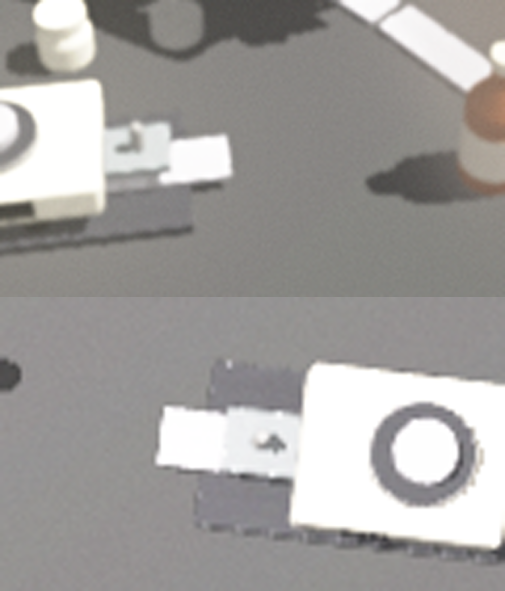

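drive_tool --commands '[[[-0.0005, 0.001, -0.02], [0, 0, 0], 0.75], [[0, 0, -0.015], [0, 0, 0], 0.7], [[0, 0, -0.007], [0, 0, 0], 0.7], [[0, 0, 0], [0, 0, 0], 0.7]]'

```text
t: 9.75
tcp_pos: [0.4451, 0.2631, -0.0011]
orientation: [-3.141, 0.002, 0.521]
ft_force: [0.4, 0.1, 0.2]
width: 0.06
finger_force: 0.0
```

drive_tool --commands '[[[0, 0, 0], [0, 0, 0], 0.5], [[0, 0, 0], [0, 0, 0], 0.4], [[0, 0, 0], [0, 0, 0], 0.4], [[0, 0, 0], [0, 0, 0], 0.4], [[0, 0, 0], [0, 0, 0], 0.4]]'

```text
t: 10.17
tcp_pos: [0.4461, 0.2637, 0.0008]
orientation: [3.141, -0.002, 0.521]
ft_force: [-1.4, -1.3, 7.2]
width: 0.0478
finger_force: 62.6
```

drive_tool --commands '[[[0, 0, 0.005], [0, 0, 0], 0.4], [[0, 0, 0.025], [0, 0, 0], 0.4], [[0.0266, -0.0132, 0.02], [0, 0, 0.1175], 0.4], [[0.0266, -0.0132, 0], [0, 0, 0.1175], 0.4], [[0.0266, -0.0132, 0], [0, 0, 0.1175], 0.4], [[0.0266, -0.0132, 0], [0, 0, 0.1175], 0.4], [[0.0266, -0.0132, 0], [0, 0, 0.1175], 0.4], [[0.0266, -0.0132, 0], [0, 0, 0.1175], 0.4], [[0.0266, -0.0132, 0], [0, 0, 0.1175], 0.4], [[0.0264, -0.0133, 0], [0, 0, 0.1175], 0.4]]'

```text
t: 11.0
tcp_pos: [0.6592, 0.1569, 0.0501]
orientation: [3.142, -0.0, 1.467]
ft_force: [-0.5, 0.7, 0.1]
width: 0.0476
finger_force: 62.2
```

drive_tool --commands '[[[0, 0, -0.01], [0, 0, 0], 0.4], [[0, 0, -0.01], [0, 0, 0], 0.4], [[0, 0, 0], [0, 0, 0], 0.4], [[0, 0, 0], [0, 0, 0], 0.4]]'

```text
t: 11.33
tcp_pos: [0.6569, 0.1583, 0.0289]
orientation: [-3.139, 0.001, 1.461]
ft_force: [-0.3, -0.1, -0.3]
width: 0.0478
finger_force: 62.2
```

```bash
python3 look.py p3.png
```

```text
top shim_a [(0.85, [0.631, 0.575, -0.003]), (0.75, [0.465, 0.692, 0.001]), (0.71, [0.641, -0.018, 0.015]), (0.67, [0.433, 0.482, -0.002]), (0.65, [0.653, 0.108, 0.03])]
top stud_top [(0.6, [0.64, -0.031, 0.076])]
top bracket []
scene shim_a [(0.91, [0.65, 0.108, 0.028]), (0.9, [0.429, 0.48, -0.001]), (0.87, [0.624, 0.58, -0.001]), (0.76, [0.639, -0.02, 0.014]), (0.7, [0.469, 0.689, 0.0])]
scene stud_top [(0.81, [0.638, -0.033, 0.077])]
scene bracket [(0.72, [0.636, -0.029, 0.047])]
[0.65805656 0.15790226 0.03003544] [ 3.14119442e+00 -1.01408852e-04  1.46118449e+00] [ 0.20127482 -0.18296762 -1.40500116]
```

View pics/p3.png

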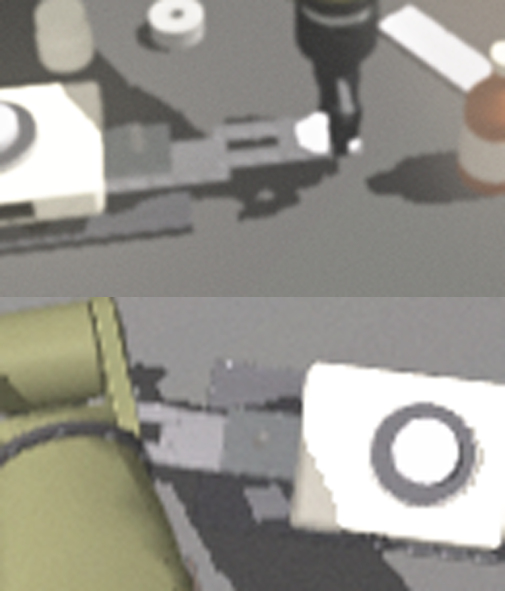

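drive_tool --commands '[[[0, 0, -0.0078], [0, 0, 0], 0.4], [[0, 0, 0], [0, 0, 0], 0.4], [[-0.0016, -0.0149, 0], [0, 0, 0], 0.4], [[-0.0016, -0.0149, 0], [0, 0, 0], 0.4], [[-0.0016, -0.0149, 0], [0, 0, 0], 0.4], [[-0.0016, -0.0149, 0], [0, 0, 0], 0.4], [[0, 0, 0], [0, 0, 0], 0.4], [[0, 0, 0], [0, 0, 0], 0.4]]'

```text
t: 12.4
tcp_pos: [0.6517, 0.0966, 0.0221]
orientation: [3.141, -0.0, 1.459]
ft_force: [-0.2, 0.3, -0.7]
width: 0.048
finger_force: 62.3
```

Remaining about 65 mm; no contact so far.

drive_tool --commands '[[[-0.0014, -0.0129, 0], [0, 0, 0], 0.4], [[-0.0014, -0.0129, 0], [0, 0, 0], 0.4], [[-0.0014, -0.0129, 0], [0, 0, 0], 0.4], [[-0.0008, -0.007, 0], [0, 0, 0], 0.4], [[-0.0004, -0.004, 0], [0, 0, 0], 0.4], [[0, 0, 0], [0, 0, 0], 0.4], [[0, 0, 0], [0, 0, 0], 0.4]]'

```text
t: 12.98
tcp_pos: [0.6463, 0.0484, 0.0219]
orientation: [3.142, -0.0, 1.461]
ft_force: [-0.5, 0.2, -1.7]
width: 0.0472
finger_force: 62.3
```

drive_tool --commands '[[[-0.0005, -0.005, 0], [0, 0, 0], 0.4], [[-0.0005, -0.004, 0], [0, 0, 0], 0.4], [[-0.0003, -0.003, 0], [0, 0, 0], 0.4], [[-0.0002, -0.002, 0], [0, 0, 0], 0.4], [[0, 0, 0], [0, 0, 0], 0.4], [[0, 0, 0], [0, 0, 0], 0.4]]'

```text
t: 13.48
tcp_pos: [0.6448, 0.0344, 0.0219]
orientation: [3.142, -0.0, 1.461]
ft_force: [-0.2, -0.2, -1.7]
width: 0.0478
finger_force: 62.3
```

drive_tool --commands '[[[-0.0002, -0.0015, 0], [0, 0, 0], 0.4], [[-0.0001, -0.001, 0], [0, 0, 0], 0.4], [[-0.0001, -0.001, 0], [0, 0, 0], 0.4], [[0, 0, 0], [0, 0, 0], 0.4], [[0, 0, 0], [0, 0, 0], 0.4]]'

```text
t: 13.9
tcp_pos: [0.6444, 0.0312, 0.0219]
orientation: [3.142, -0.0, 1.461]
ft_force: [0.1, 3.1, -0.3]
width: 0.0473
finger_force: 62.3
```

Contact at the predicted depth; press a touch more, lower, check.

drive_tool --commands '[[[0, -0.0007, 0], [0, 0, 0], 0.4], [[0, 0, -0.0006], [0, 0, 0], 0.4], [[0, 0, -0.0006], [0, 0, 0], 0.4], [[0, 0, -0.0004], [0, 0, 0], 0.4], [[0, 0, 0], [0, 0, 0], 0.4]]'

```text
t: 14.32
tcp_pos: [0.6445, 0.031, 0.0206]
orientation: [3.141, -0.001, 1.461]
ft_force: [-1.0, 6.6, 2.5]
width: 0.0476
finger_force: 62.7
```

drive_tool --commands '[[[0, 0, 0], [0, 0, 0], 0.6], [[0, 0, 0], [0, 0, 0], 0.7], [[0, 0, 0], [0, 0, 0], 0.75], [[0, 0, 0.01], [0, 0, 0], 0.75], [[0, 0.0, 0.03], [0, 0, 0], 0.9], [[0, 0.01, 0.03], [0, 0, 0], 1], [[0, 0.03, 0.03], [0, 0, 0], 1], [[0, 0.03, 0.01], [0, 0, 0], 1], [[-0.01, 0.03, 0], [0, 0, 0], 1]]'

```text
t: 15.07
tcp_pos: [0.6363, 0.1306, 0.1345]
orientation: [3.135, -0.002, 1.46]
ft_force: [-1.0, -0.0, -0.1]
width: 0.0854
finger_force: 0.0
```

```bash
cat > col.py <<'E'
from fit import *
C={n:cap(n) for n in('top','scene')}
th=np.linspace(0,2*np.pi,40,endpoint=False)
ring=lambda r,z:[(r*np.cos(a),r*np.sin(a),z) for a in th]
for n,q0 in(('top',0),('scene',0)):
    c=C[n]; u,v=proj(c,[.433,.037,.028]).astype(int)
    print(c['frame'][v-9:v+10,u-9:u+10].mean(2).astype(int)[::3,::2].tolist())
for vs in(['top'],['scene']):
    L=[(ring(.03,0)+ring(.03,.028),190,1),(ring(.03,.028),240,1),(ring(.01,.028),70,1)]
    x,f=fit([view(C[n],[.433,.037,.014],14) for n in vs],L,np.array([.433,.037,0])); print(vs,np.round(x,4),f)
for n in C:
  for q in ('shim_a','collar','blank','stud_top'): print(n,q,[(round(d['p'],2),np.round(d['xyz'],3).tolist()) for d in spotter.mark_of(q,n)[:6]])
print(monitor.state()['tcp_pos'])
c=C['scene']['frame'][195:295,225:405]; cv2.imwrite('pics/p4.png',cv2.cvtColor(cv2.resize(c,None,fx=4.4,fy=4.4,interpolation=cv2.INTER_CUBIC),cv2.COLOR_RGB2BGR))
E
python3 col.py
```

```text
[[155, 153, 152, 149, 148, 148, 145, 144, 139, 127], [154, 151, 150, 148, 146, 148, 142, 144, 145, 143], [152, 153, 152, 147, 148, 147, 144, 143, 143, 142], [154, 152, 151, 148, 148, 144, 143, 142, 143, 138], [151, 153, 151, 151, 151, 147, 145, 143, 141, 140], [154, 153, 154, 147, 150, 146, 143, 143, 140, 138], [153, 151, 152, 152, 148, 147, 146, 148, 140, 141]]
[[133, 131, 136, 130, 132, 134, 131, 132, 129, 133], [133, 133, 132, 148, 166, 183, 173, 156, 136, 132], [128, 174, 237, 243, 242, 240, 241, 242, 238, 186], [155, 240, 241, 239, 200, 138, 178, 240, 242, 238], [112, 221, 242, 242, 240, 237, 239, 240, 238, 210], [78, 125, 164, 200, 212, 216, 208, 190, 185, 194], [76, 100, 130, 136, 136, 137, 151, 167, 183, 165]]
['top'] [ 0.4223  0.0519 -0.0213] 25.111283788875657
['scene'] [ 0.4319  0.0388 -0.0113] 11.908104510534379
top shim_a [(0.82, [0.431, 0.483, -0.001]), (0.8, [0.242, 0.313, -0.002]), (0.78, [0.626, 0.576, -0.002]), (0.6, [0.469, 0.693, 0.003]), (0.46, [0.64, -0.017, 0.018])]
top collar []
top blank [(0.76, [0.535, 0.31, 0.001]), (0.26, [0.633, -0.032, 0.032])]
top stud_top [(0.78, [0.639, -0.03, 0.076])]
scene shim_a [(0.83, [0.43, 0.48, 0.002]), (0.78, [0.627, 0.579, 0.001]), (0.75, [0.238, 0.31, -0.0]), (0.73, [0.472, 0.691, 0.001]), (0.56, [0.636, -0.018, 0.024]), (0.5, [0.638, -0.018, 0.012])]
scene collar [(0.68, [0.436, 0.04, 0.002]), (0.57, [0.44, -0.086, 0.001])]
scene blank [(0.67, [0.538, 0.311, -0.0])]
scene stud_top [(0.57, [0.639, -0.032, 0.076])]
[0.63451103 0.12880918 0.12960919]
```

View pics/p4.png

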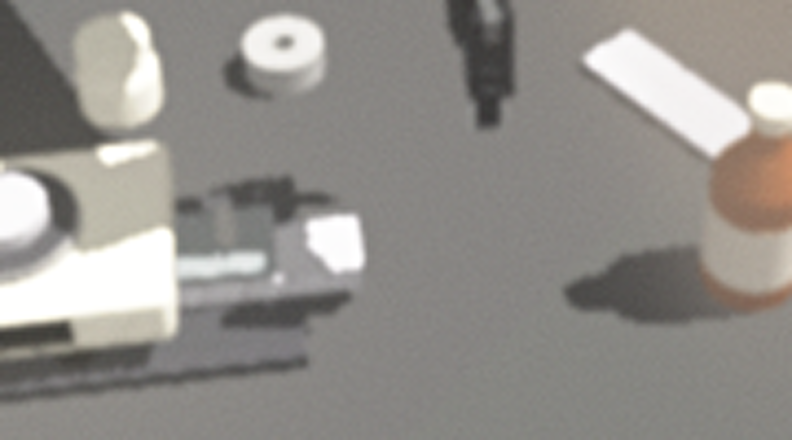

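```bash
cat > c2.py <<'E'
from fit import *
c=cap('top'); c['frame']=cv2.imread('pics/top0.png')[:,:,::-1]
th=np.linspace(0,2*np.pi,40,endpoint=False)
ring=lambda r,z:[(r*np.cos(a),r*np.sin(a),z) for a in th]
for h in (235,250):
    L=[(ring(.03,0)+ring(.03,.028),200,1),(ring(.03,.028),h,1),(ring(.01,.028),70,1)]
    print(fit([view(c,[.433,.037,.014],12)],L,np.array([.433,.037,0])))
E
python3 c2.py
```

```text
(array([0.43217002, 0.0382636 , 0.01970218]), np.float64(14.664002149193376))
(array([ 0.43171405,  0.03845321, -0.05542959]), np.float64(10.763910509921889))
```

drive_tool --commands '[[[-0.034, -0.015, 0], [0, 0, 0], 1], [[-0.034, -0.015, 0], [0, 0, 0], 1], [[-0.034, -0.015, 0], [0, 0, 0], 1], [[-0.034, -0.015, 0], [0, 0, 0], 1], [[-0.034, -0.015, 0], [0, 0, 0], 1], [[-0.032, -0.014, -0.01], [0, 0, 0], 1], [[0, 0, -0.03], [0, 0, 0], 1], [[0, 0, -0.02], [0, 0, 0], 1], [[0, 0, 0], [0, 0, 0], 1]]'

```text
t: 16.37
tcp_pos: [0.4306, 0.0402, 0.0673]
orientation: [-3.137, 0.001, 1.46]
ft_force: [-0.8, 0.3, -0.6]
width: 0.0855
finger_force: 0.0
```

drive_tool --commands '[[[-0.0005, -0.0012, -0.03], [0, 0, 0], 1], [[0, 0, -0.025], [0, 0, 0], 0.95], [[0, 0, -0.0115], [0, 0, 0], 0.9], [[0, 0, 0], [0, 0, 0], 0.85], [[0, 0, 0], [0, 0, 0], 0.85]]'

```text
t: 16.78
tcp_pos: [0.4323, 0.0395, 0.0039]
orientation: [-3.141, 0.0, 1.461]
ft_force: [-0.3, 0.2, 1.9]
width: 0.0724
finger_force: 0.0
```

drive_tool --commands '[[[0, 0, 0], [0, 0, 0], 0.75], [[0, 0, 0], [0, 0, 0], 0.65], [[0, 0, 0], [0, 0, 0], 0.55], [[0, 0, 0], [0, 0, 0], 0.55], [[0, 0, 0], [0, 0, 0], 0.55]]' --force 60

```text
t: 17.2
tcp_pos: [0.433, 0.0395, 0.0052]
orientation: [3.139, -0.0, 1.461]
ft_force: [-3.6, -0.4, 14.1]
width: 0.0578
finger_force: 61.3
```

drive_tool --commands '[[[0, 0, 0.005], [0, 0, 0], 0.55], [[0, 0, 0.025], [0, 0, 0], 0.55], [[0, 0, 0.04], [0, 0, 0], 0.55], [[0, 0, 0.04], [0, 0, 0], 0.55], [[0.034, -0.012, 0], [0, 0, 0], 0.55], [[0.034, -0.012, 0], [0, 0, 0], 0.55], [[0.034, -0.012, 0], [0, 0, 0], 0.55], [[0.034, -0.012, 0], [0, 0, 0], 0.55], [[0.034, -0.011, 0], [0, 0, 0], 0.55], [[0.035, -0.011, 0], [0, 0, 0], 0.55]]'

```text
t: 18.03
tcp_pos: [0.6379, -0.0311, 0.1138]
orientation: [-3.141, -0.0, 1.461]
ft_force: [0.6, 0.1, -5.4]
width: 0.058
finger_force: 67.8
```

drive_tool --commands '[[[0, 0, 0], [0, 0, 0], 0.55], [[0, 0, 0], [0, 0, 0], 0.55], [[0, 0, 0], [0, 0, 0], 0.55]]'

```text
t: 18.28
tcp_pos: [0.6361, -0.0303, 0.1131]
orientation: [-3.14, -0.0, 1.461]
ft_force: [-0.4, -0.6, -4.6]
width: 0.0576
finger_force: 68.1
```

```bash
cat > c3.py <<'E'
from fit import *
c=cap('scene'); s=monitor.state(); print(s['tcp_pos'],s['orientation'],s['ft_force'])
for n in('top','scene'):
  if n=='top': cap('top')
  for q in('collar','stud_top','bracket'): print(n,q,[(round(d['p'],2),np.round(d['xyz'],4).tolist()) for d in spotter.mark_of(q,n)[:3]])
f=c['frame'][195:285,215:335].copy(); f=cv2.resize(f,None,fx=6.5,fy=6.5,interpolation=cv2.INTER_CUBIC)
p=s['tcp_pos']
for z in(.045,.075,p[2]-.005,p[2]+.023):
  q=(proj(c,[.638,-.0315,z])+.5-[215,195])*6.5; cv2.circle(f,tuple(int(k) for k in q),3,(255,0,0),-1)
for z in(p[2]-.005,p[2]+.023):
  ring=[(proj(c,[p[0]+.03*np.cos(a),p[1]-.001+.03*np.sin(a),z])+.5-[215,195])*6.5 for a in np.linspace(0,6.28,60)]
  cv2.polylines(f,[np.int32(ring)],True,(0,255,0),1)
cv2.imwrite('pics/p5.png',f[:,:,::-1])
E
python3 c3.py
```

```text
[ 0.63600045 -0.03013273  0.1134914 ] [-3.14076623e+00 -4.56132051e-05  1.46136078e+00] [ 0.14255925 -0.55029719 -5.94272039]
top collar []
top stud_top [(0.77, [0.6388, -0.0295, 0.0742]), (0.46, [0.4542, -0.3854, -0.0011])]
top bracket []
scene collar [(0.72, [0.6372, -0.0284, 0.1062])]
scene stud_top [(0.89, [0.6378, -0.0321, 0.0764])]
scene bracket [(0.77, [0.6365, -0.0288, 0.0467])]
```

View pics/p5.png

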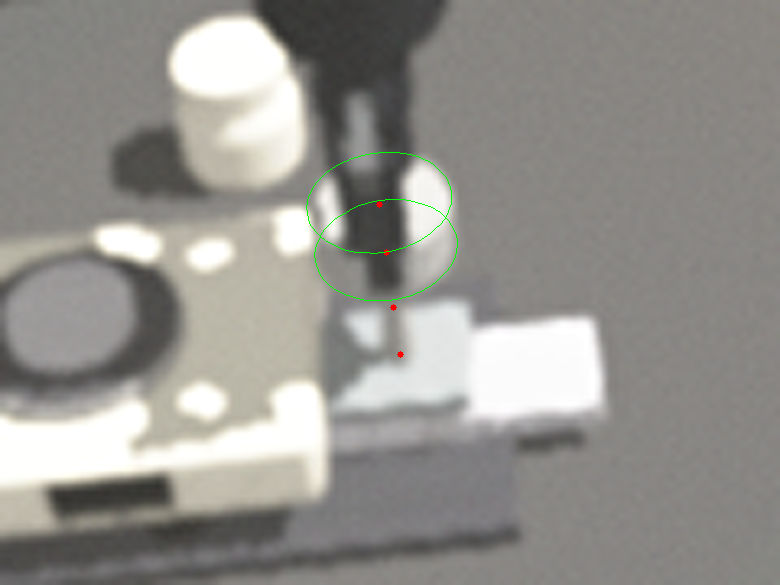

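drive_tool --commands '[[[0.0015, 0, -0.01], [0, 0, 0], 0.55], [[0, 0, -0.01], [0, 0, 0], 0.55], [[0, 0, -0.01], [0, 0, 0], 0.55], [[0, 0, -0.004], [0, 0, 0], 0.55], [[0, 0, -0.003], [0, 0, 0], 0.55], [[0, 0, -0.002], [0, 0, 0], 0.55], [[0, 0, 0], [0, 0, 0], 0.55]]'

```text
t: 19.27
tcp_pos: [0.6383, -0.0305, 0.0739]
orientation: [-3.141, 0.0, 1.461]
ft_force: [-0.6, -0.1, -4.2]
width: 0.0574
finger_force: 68.0
```

drive_tool --commands '[[[0, 0, -0.003], [0, 0, 0], 0.55], [[0, 0, -0.003], [0, 0, 0], 0.55], [[0, 0, -0.003], [0, 0, 0], 0.55], [[0, 0, -0.003], [0, 0, 0], 0.55], [[0, 0, -0.003], [0, 0, 0], 0.55], [[0, 0, -0.003], [0, 0, 0], 0.55], [[0, 0, 0], [0, 0, 0], 0.55]]'

```text
t: 19.85
tcp_pos: [0.638, -0.0305, 0.0554]
orientation: [-3.141, 0.0, 1.461]
ft_force: [-0.2, -0.6, -6.5]
width: 0.0576
finger_force: 68.1
```

drive_tool --commands '[[[0, 0, -0.0015], [0, 0, 0], 0.55], [[0, 0, -0.0015], [0, 0, 0], 0.55], [[0, 0, -0.0015], [0, 0, 0], 0.55], [[0, 0, -0.001], [0, 0, 0], 0.55], [[0, 0, -0.001], [0, 0, 0], 0.55], [[0, 0, -0.0005], [0, 0, 0], 0.55], [[0, 0, 0], [0, 0, 0], 0.55], [[0, 0, 0], [0, 0, 0], 0.55]]'

```text
t: 20.52
tcp_pos: [0.6385, -0.0303, 0.0496]
orientation: [3.141, -0.0, 1.461]
ft_force: [-1.5, 2.8, 0.7]
width: 0.0573
finger_force: 68.6
```

drive_tool --commands '[[[0, 0, -0.001], [0, 0, 0], 0.55], [[0, 0, -0.0005], [0, 0, 0], 0.55], [[0, 0, -0.0005], [0, 0, 0], 0.55], [[0, 0, 0], [0, 0, 0], 0.55], [[0, 0, 0], [0, 0, 0], 0.55]]'

```text
t: 20.93
tcp_pos: [0.6387, -0.0301, 0.048]
orientation: [3.14, -0.0, 1.461]
ft_force: [-2.0, 5.2, 4.8]
width: 0.0579
finger_force: 69.3
```

drive_tool --commands '[[[0, 0, -0.0007], [0, 0, 0], 0.55], [[0, 0, 0], [0, 0, 0], 0.55], [[0, 0, 0], [0, 0, 0], 0.55]]'

```text
t: 21.18
tcp_pos: [0.6388, -0.03, 0.0478]
orientation: [3.14, -0.001, 1.461]
ft_force: [-5.0, 7.0, 12.3]
width: 0.0577
finger_force: 69.8
```

drive_tool --commands '[[[0, 0, 0.0008], [0, 0, 0], 0.55], [[0, 0, 0], [0, 0, 0], 0.65], [[0, 0, 0], [0, 0, 0], 0.72], [[0, 0, 0], [0, 0, 0], 0.8], [[0, 0, 0], [0, 0, 0], 0.9], [[0, 0, 0], [0, 0, 0], 0.95]]'

```text
t: 21.68
tcp_pos: [0.6383, -0.0308, 0.0472]
orientation: [-3.142, 0.0, 1.461]
ft_force: [0.2, -1.2, 0.3]
width: 0.0808
finger_force: 0.0
```

drive_tool --commands '[[[0, 0, 0.005], [0, 0, 0], 0.95], [[0, 0, 0.015], [0, 0, 0], 0.95], [[0, 0, 0.03], [0, 0, 0], 0.95], [[0, 0, 0.03], [0, 0, 0], 0.95], [[0, 0, 0.03], [0, 0, 0], 0.95], [[-0.02, 0.03, 0.01], [0, 0, 0], 0.95], [[-0.02, 0.03, 0.01], [0, 0, 0], 0.95], [[-0.02, 0.03, 0], [0, 0, 0], 0.95], [[-0.02, 0.03, 0], [0, 0, 0], 0.95], [[-0.02, 0.03, 0], [0, 0, 0], 0.95]]'

```text
t: 22.52
tcp_pos: [0.5373, 0.1206, 0.178]
orientation: [3.141, -0.0, 1.461]
ft_force: [1.2, -0.5, -0.4]
width: 0.0812
finger_force: 0.0
```

```bash
cat > c4.py <<'E'
from fit import *
c=cap('scene'); t=cap('top'); s=monitor.state(); print(s['t'],s['tcp_pos'],s['ft_force'])
for n in('top','scene'):
  for q in('collar','stud_top','shim_a','blank','jar','bottle','driver'): print(n,q,[(round(d['p'],2),np.round(d['xyz'],4).tolist()) for d in spotter.mark_of(q,n)[:6]])
f=cv2.resize(c['frame'][195:295,215:345],None,fx=3.9,fy=3.9,interpolation=cv2.INTER_CUBIC)
g=cv2.resize(t['frame'][120:190,310:430],(f.shape[1],200),interpolation=cv2.INTER_CUBIC)
cv2.imwrite('pics/p6.png',np.vstack([f,g])[:,:,::-1])
E
python3 c4.py
```

```text
22.6167 [0.5362969  0.12279345 0.17809814] [-0.41211134 -0.01240335 -0.17157083]
top collar [(0.75, [0.6382, -0.0314, 0.0401])]
top stud_top [(0.88, [0.6388, -0.0299, 0.073])]
top shim_a [(0.97, [0.6272, 0.5761, -0.0031]), (0.97, [0.4679, 0.6921, 0.0015]), (0.94, [0.2472, 0.3109, -0.0016]), (0.64, [0.643, -0.0175, 0.0193]), (0.56, [0.4304, 0.4799, -0.0017])]
top blank [(0.85, [0.5351, 0.3099, 0.0026]), (0.72, [0.7173, 0.3008, -0.0028])]
top jar [(0.75, [0.4428, -0.0875, 0.0037]), (0.19, [0.4558, -0.385, -0.0008])]
top bottle [(0.71, [0.7146, 0.3036, 0.0012])]
top driver [(0.53, [0.4544, -0.3895, -0.0014])]
scene collar [(0.61, [0.6397, -0.0306, 0.045])]
scene stud_top [(0.98, [0.6357, -0.0313, 0.0768])]
scene shim_a [(0.9, [0.6404, -0.0183, 0.0216]), (0.79, [0.625, 0.5785, 0.0023]), (0.72, [0.54, 0.3109, -0.0007]), (0.67, [0.4325, 0.4798, 0.0017]), (0.65, [0.2411, 0.3091, -0.0027]), (0.63, [0.6412, -0.0201, 0.0114])]
scene blank [(0.84, [0.5396, 0.312, -0.0016])]
scene jar [(0.71, [0.4413, -0.0885, 0.0011]), (0.15, [0.4503, -0.3863, -0.0049])]
scene bottle [(0.86, [0.7188, 0.3024, -0.0008])]
scene driver [(0.84, [0.453, -0.3879, -0.0056]), (0.33, [0.7164, 0.2993, -0.0019])]
```

View pics/p6.png

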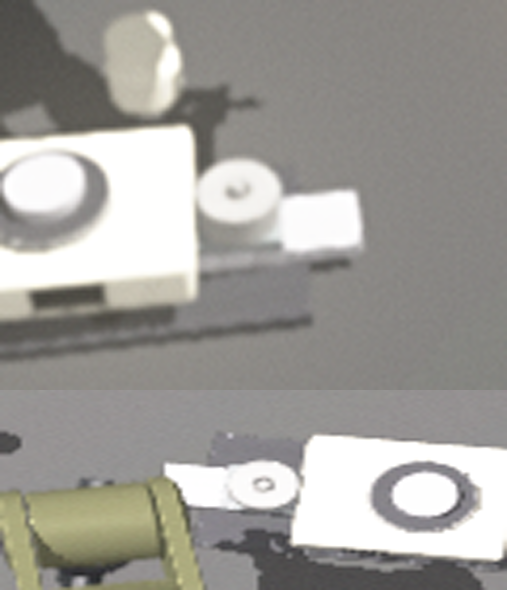

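The pictures show the collar seated flat around the stud (scene crop about 238,190). Both shims are home and stacked, and the bystanders haven't moved.

```bash
python3 -c "
from station import ctrl; print(ctrl.job_done())"
```

```text
the job is handed in; nothing more can be done
None
```

I slid both slotted shims fully home under the foot, one flat on the other, and set the collar over the stud onto the bracket; the gripper is clear, the bystanders haven't moved, and I handed the job in at about 23 s without a separate rocking test.

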